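Hold a leaning camera-stand column upright with a try square

TASK

The clamp of the camera stand is slack and its column leans over towards you. Pick up the try square, stand its stock flat on the stand's base with the blade upright, square on to the middle of the column's leaning face, and press it into the corner with a light, steady push until the stock sits flat on the base and the column stands upright, flush against the square. Finish still gripping the square and pressing it home, so that a colleague can tighten the clamp, and do not disturb the other things on the bench.

Things in the scene. Friction and masses are not known exactly. Their poses are not given: they have to be found in the camera images.
- stand: White stand base, immovable; smooth plate, top 22 mm above the bench (square on it: friction about 0.25). Origin on the bench below the column's axis; plate from -160 to 160 mm in x, -160 to 60 mm in y. The column leans to its -x side, the robot's side. A dark fork (34 mm along x, 62 mm high over the plate, cheeks and feet to 45 mm either side in y) holds the column.
- column (a joint): Tilt of the aluminium column, 40 x 40 mm, top 336 mm above the bench, pivot 45 mm above the plate, foot 4 mm above it. 0: upright; positive (rad): leaning to the stand's -x (0.04 to 0.10 at the start). It stays where left (rubs with 0.2 N m) and the square can push it upright; then its -x face is 3 mm proud of the fork.
- stand_corner (a point): The corner that the square goes into: the point on the top face of the base (22 mm above the bench), straight under the middle of the upright column's -x face, 20 mm to -x of the stand's origin. Its axes are the stand's: x points into the column, z up.
- square: Try square standing on its stock. Stock: aluminium, 130 mm long (x), 22 wide (y), 32 high. Blade: steel, 30 mm wide along x, 4 thick, upright at the stock's +x end, top 170 mm above the underside, outer edge flush with the stock's +x end face. 0.3 to 0.55 kg. Origin under the stock's middle; x towards the blade, z up. Grip across the 22 mm, from x = -60 to 30 mm.
- square_corner (a point): The outer corner of the square: underside of the stock at the middle of its +x end face, 65 mm to +x of the square's origin. Its axes are the square's.
- petri_dish: Closed clear petri dish, 90 mm across, 16 mm high, on the round stage of the stand's base; origin under its centre. Leave it.
- slide_box: Grey slide box, 97 x 85 x 35 mm, on the bench to the left or right; origin under its centre. Leave it.
- forceps: Steel forceps, 130 mm long, lying on the bench; origin under the middle. Leave them.
- marker: Marker pen, 135 mm long, 16 mm thick, lying across the far (+x) part of the stand's base; origin under the middle. Leave it.
- dropper_bottle: Amber bottle, 42 mm across, 85 mm high; origin under its centre. Leave it.
- specimen_jar: Glass jar with white cap, 64 mm across, 75 mm high; origin under its centre. Leave it.
- hex_key: Steel hex key, 85 x 33 mm, 6 mm thick, lying near the -x, -y corner of the stand's base; origin under its long arm. Leave it.
- loupe: Black loupe, 42 mm across, 40 mm high; origin under its centre. Leave it.
Mind the look-alikes: they are no part of the job. Several things look just like the square: the one meant starts nearest to the robot's base.

How it is judged:
On the way, in this order (a step that is already met when the one before it is completed fails the run):
1. the square is lifted off the bench in the gripper (height (world z) of square_corner above 0.016 m and contact force between the fingers and square above 1 N), for 0.1 s.
2. the square's stock is stood on the stand's base (contact force between square and stand above 0.3 N), for 0.1 s.
At the end, for the whole second after the job is handed in: Gripped (over 2 N), the square is upright (0.02 rad) on the base (2 mm, over 0.5 N), its end on the column (2 mm, 1 to 35 N), within 10 mm of the middle of its face and 0.06 rad of square on; the column is upright within 0.010 rad (value of joint column between -0.01 and 0.01 rad and x of square_corner in the frame of stand_corner between -0.002 and 0.002 m and y of square_corner in the frame of stand_corner between -0.01 and 0.01 m and z of square_corner in the frame of stand_corner between -0.002 and 0.002 m and angle between square's own z axis and vertical below 0.02 rad and angle between the x axis of square and the x axis of stand, either way round below 0.06 rad and contact force between square and stand above 0.5 N and contact force between square and column between 1 and 35 N and contact force between the fingers and square above 2 N); the arm keeps its last pose, push and grip.
It fails at once if a bystander is moved more than 20 mm (distance of any of petri_dish, slide_box, forceps, marker, dropper_bottle, specimen_jar, hex_key, loupe from where it was at the start of the episode above 0.02 m).
It also fails if it takes over 51 s, if anything falls off the work surface, if the arm or the gripper's body presses on something with over 40 N, if the wrist force passes 120 N, or if a joint passes its speed limit or range.

ROBOT

A 6-joint arm with a two-finger parallel gripper is mounted at the origin on the work surface. World frame = base frame: x ahead of the robot, y to its left, z up, the work surface at z = 0. Lengths are in m, angles in rad, forces in N, time in s.
With the tool pointing down it reaches from about 0.25 to 0.775 m from the base axis. Payload 4 kg.
Tool frame: the origin (TCP) lies midway between the tips of the shut fingers; the grasp point (between the pads) lies 19 mm behind it; z points along the fingers, y is the direction in which the jaws open and shut (so a half turn about z gives the same grasp; the last joint's range is limited). The gripper opens to 94 mm and grips with 3 to 60 N. Pads are 16 mm wide; open, the fingers measure 119 mm over their backs; the gripper's body (75 mm by 177 mm) begins 78 mm behind the grasp point.
Start: joints at [1.056, 0.087, 1.371, -0, 1.684, -0.103], TCP at [0.22, 0.504, 0.206] pointing down, gripper open.
Joint ranges: [-3.1, 3.1], [-0.76, 2.03], [0.27, 2.55], [-1.08, 4.22], [0.17, 2.65], [-2.57, 2.57]. Speed limits (rad/s): [2.79, 2.79, 3.14, 3.14, 3.14, 3.14].

INTERFACE

Orientations are given as [roll, pitch, yaw] about the fixed x, y, z axes, in that order (R = Rz(yaw) Ry(pitch) Rx(roll)).
In Python, from bench import robot, cams gives the robot as it stands.
- The arm moves only by the tool step_arm, never from a script. Its argument "plan" is a list that holds one entry, the list of rows, each a list of 5 numbers: the shift along the world's x, y, z in mm, then the turn about the world's z in rad, then the opening in per cent of the stroke, from 0 (shut) to 100 (fully open). In form: [[[tx, ty, tz, turn, fingers], ...]]. A call has 1 to 8 rows; each row is the pose to reach, as a shift and turn from the pose commanded when the call began; what a row does not reach only later rows make up. A row lasts 1/12 s, in which the tool goes at most 41.7 mm and 7.16 degrees, less where a joint would pass 70% of its speed; a pose out of reach is approached as far as the arm can. A call with a gripper value outside its range is refused whole. The fingers move at their own pace and stop on an object; the grip force is fixed at half the most. Time passes only in rows, so rows that repeat a pose let the fingers close. It gives the time, the measured TCP pose, the force and the opening at its end, in the units of the state.
- robot.get_obs(): the state, without advancing time (a new reading comes with each control period).
- cams.snapshot(name): name is "side" or "top" or "wrist"; returns a dict with "frame" (420x560x3 uint8, red, green, blue), "camera_matrix" (3x3 intrinsics, pixels), "k1" (the pictures are not rectified: a ray, as slopes to the right and down, at radius r is drawn at 1 + k1 r^2 times it, then the intrinsics apply), "origin" and "attitude" of the camera in the world; the wrist camera has in their place "T_tool_cam" (4x4, takes a point from camera to tool coordinates, whose origin is the TCP and whose axes are the flange's). Camera axes: x right, y down, z forward; pixel columns grow to the right and rows downward; lengths in m; the calibration is good to about 2 mm. A picture is of the moment at which its call begins: read the wrist's pose just before it. There is no depth.
- robot.close_job(): hands the job in, once; it reports no verdict.
The state is a dict: "time": time; "joint_positions": joint angles; "qvel": joint speeds; "joint_torque": joint torques, N m; "tool_pos": TCP position; "ee_rot": TCP orientation; "wrist_force": force on the tool from outside, world axes, zero at the start; "wrist_torque": the same for the moment, N m; "width": finger opening in m.
Only numpy, scipy, OpenCV 4.12 (cv2) and the standard library are available. Lean on these libraries where they do the work, as an engineer would, in place of code of your own. Each camera call takes 0.05 s, during which the arm holds its last target. There are 200 camera calls.

## Working session

There is one attempt and no reset: what is moved stays moved. The work goes in short steps, Python scripts to look and compute and a tool call to move; the robot and the scene stay as the last step left them, time stands still between calls to the robot, and variables do not carry over. Pictures are saved under pics/ and viewed, about 8 in all and at most 12, crops included, and the job is handed in when it is done.

Besides the shell and the picture viewer there is one more tool, called after "Call:" in YAML: its name, and indented under it one key for each argument. step_arm: Moves the arm, as the interface text tells. Its arguments: {"type":"object","properties":{"plan":{"type":"array"}},"required":["plan"]}

```bash
mkdir -p pics; cat > h.py <<'E'
import numpy as np, cv2
from scipy.spatial.transform import Rotation as R
from bench import robot, cams
def snap(n):
    o=robot.get_obs(); s=cams.snapshot(n); s['obs']=o
    if n=='wrist':
        T=np.eye(4); T[:3,:3]=R.from_euler('xyz',o['ee_rot']).as_matrix(); T[:3,3]=o['tool_pos']
        s['T']=T@np.array(s['T_tool_cam'])
    else:
        a=np.array(s['attitude']); M=a if a.shape==(3,3) else R.from_euler('xyz',a).as_matrix()
        T=np.eye(4);T[:3,:3]=M;T[:3,3]=s['origin'];s['T']=T
    return s
def ray(s,uv):
    K=np.array(s['camera_matrix']);k=s['k1']
    d=cv2.undistortPoints(np.array([[uv]],float),K,np.array([k,0,0,0.]))[0,0]
    return s['T'][:3,3], s['T'][:3,:3]@np.array([d[0],d[1],1])
def onz(s,uv,z):
    o,d=ray(s,uv); return o+d*(z-o[2])/d[2]
def onplane(s,uv,p,n):
    o,d=ray(s,uv); return o+d*(np.dot(np.array(p)-o,n)/np.dot(d,n))
def proj(s,p):
    c=s['T'][:3,:3].T@(np.array(p)-s['T'][:3,3]); x=c[:2]/c[2]; x=x*(1+s['k1']*(x@x))
    K=np.array(s['camera_matrix']);return K[:2,:2]@x+K[:2,2]
def save(s,n,crop=None,f=1):
    im=s['frame'][:,:,::-1]
    if crop: x0,y0,x1,y1=crop; im=im[y0:y1,x0:x1]
    cv2.imwrite('pics/'+n,cv2.resize(im,None,fx=f,fy=f,interpolation=cv2.INTER_CUBIC))
E
python3 - <<'E'
from h import *
import pickle
for n in ('top','side'):
    s=snap(n); save(s,n+'0.png',None,1.4); pickle.dump(s,open(n+'0.pkl','wb')); print(n,s['attitude'],s['origin'],s['camera_matrix'],s['k1'])
print(s['obs'])
E
```

```text
top [-3.02163486  0.0082529  -1.54911761] [ 0.46934784 -0.00388817  1.14137019] [[454.27646214   0.         278.66217713]
 [  0.         454.27646214 207.61543838]
 [  0.           0.           1.        ]] 0.005380205889417813
side [-2.1027906  -0.01388382 -0.13007681] [ 0.45643308 -0.89080343  0.59867038] [[432.82750858   0.         274.94758016]
 [  0.         432.82750858 207.42988337]
 [  0.           0.           1.        ]] -0.09336089518999134
{'time': 0.05, 'joint_positions': array([ 1.05588104e+00,  8.79481972e-02,  1.37219714e+00,  3.75395074e-06,
        1.68359132e+00, -1.03091765e-01]), 'qvel': array([-1.53480303e-03, -2.32127966e-05, -2.26348129e-03, -3.14296103e-04,
       -1.42450622e-04,  4.35750127e-04]), 'joint_torque': array([ 8.98358903e-04, -3.41540730e+01, -3.03594482e+01,  7.19447387e-02,
        3.05637368e-02, -1.04231469e-04]), 'tool_pos': array([0.21989224, 0.50355468, 0.20433686]), 'ee_rot': array([-3.13946042e+00, -2.24348639e-04,  2.72976932e+00]), 'wrist_force': array([ 0.42799354,  0.26585223, -0.33174396]), 'wrist_torque': array([0.00718496, 0.00341627, 0.0261645 ]), 'width': 0.09385573422971204}
```

View pics/top0.png

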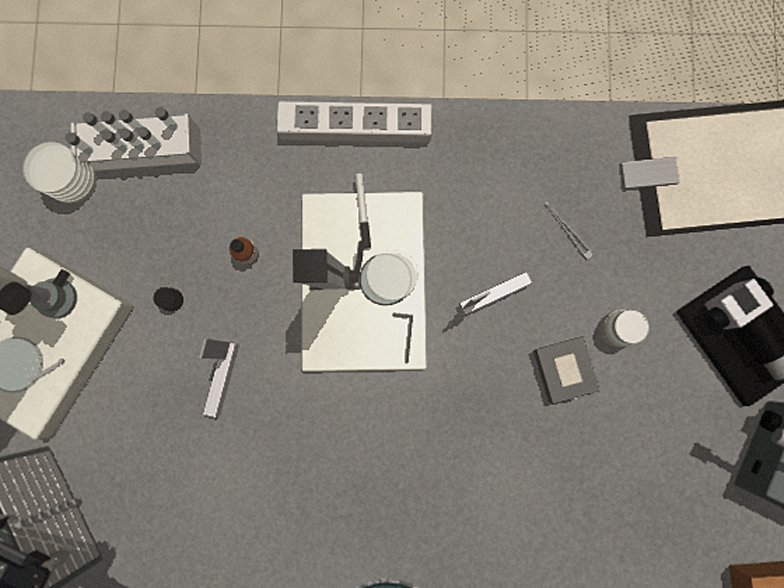

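View pics/side0.png

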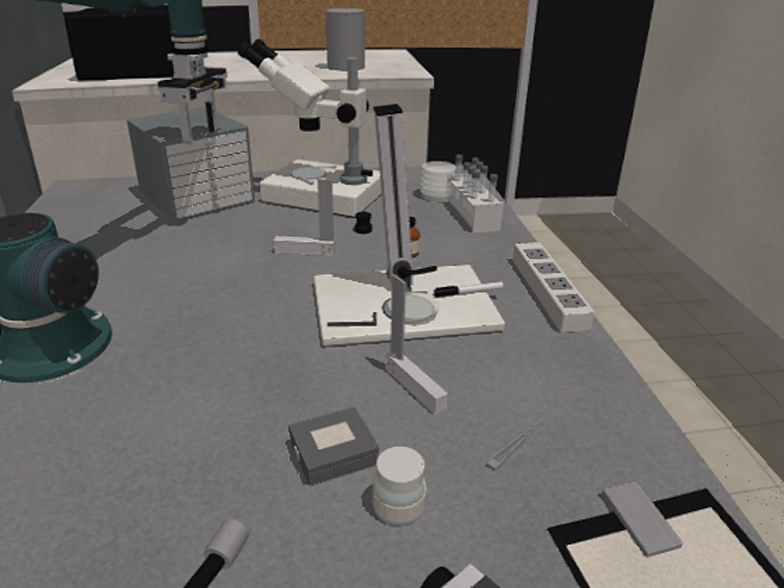

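The top view (1.4x) shows two candidate squares: A on the left at about (220,380) with its blade at the far end (232,345), and B on the right at (497,292) with its blade at the left end (470,298). The stand plate spans (302,193)-(426,370) with the column at (320,268). The side view shows the same two: A at (303,243), B at (417,385).

```bash
python3 - <<'E'
from h import *
import pickle
s=pickle.load(open('top0.pkl','rb')); im=s['frame']
g=cv2.cvtColor(im,cv2.COLOR_RGB2GRAY)
m=(g>165).astype(np.uint8)
def comp(x0,y0,x1,y1,z,name,thr=165):
    mm=np.zeros_like(m); mm[y0:y1,x0:x1]=(g[y0:y1,x0:x1]>thr)
    c=max(cv2.findContours(mm,0,2)[0],key=cv2.contourArea)
    P=np.array([onz(s,p[0],z)[:2]*1000 for p in c],np.float32)
    r=cv2.minAreaRect(P); print(name,r,np.hypot(*r[0])); print(cv2.boxPoints(r).round(1).tolist())
comp(135,235,175,305,.032,'A'); comp(320,185,385,230,.032,'B')
comp(210,130,308,268,.022,'plate')
sd=pickle.load(open('side0.pkl','rb'))
a=cv2.resize(im[225:310,130:185][:,:,::-1],None,fx=5,fy=5,interpolation=2)
b=cv2.resize(im[180:265,315:390][:,:,::-1],None,fx=5,fy=5,interpolation=2)
cv2.imwrite('pics/crop1.png',np.hstack([a,b]))
E
```

```text
A ((444.1709289550781, 301.7234191894531), (20.956254959106445, 128.3470916748047), 77.5232925415039) 536.9588772114597
[[379.20001220703125, 305.3999938964844], [504.6000061035156, 277.6000061035156], [509.1000061035156, 298.1000061035156], [383.79998779296875, 325.79998779296875]]
B ((604.1312255859375, -176.51513671875), (21.27420997619629, 128.44003295898438), 26.272594451904297) 629.390285291095
[[566.2000122070312, -123.5999984741211], [623.0, -238.8000030517578], [642.0999755859375, -229.39999389648438], [585.2000122070312, -114.19999694824219]]
plate ((633.0989990234375, 56.95280456542969), (336.55023193359375, 215.54063415527344), 2.0345101356506348) 635.6555391974073
[[461.1000061035156, 158.6999969482422], [468.79998779296875, -56.70000076293945], [805.0999755859375, -44.79999923706055], [797.4000244140625, 170.60000610351562]]
```

View pics/crop1.png

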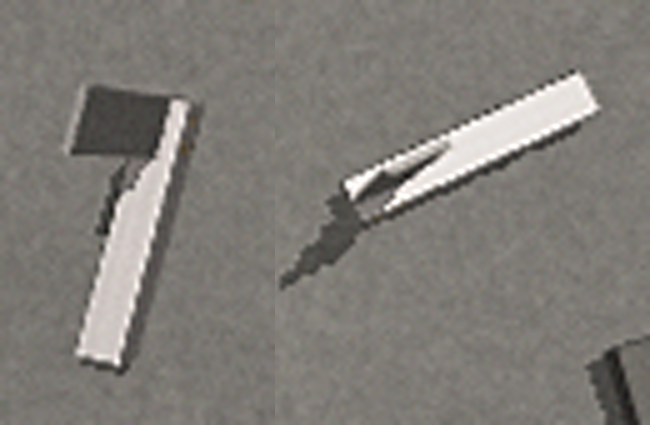

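A is nearest to the base (537 mm against 629 mm for B), and its stock measures 128x21 mm, so it is the one. Its yaw is about -0.22 with the blade at the far end. I'll move above it for a closer look.

Call:
step_arm:
  plan:
    - [[40,-39,0,0.1,100],[80,-78,0,0.19,100],[115,-113,0,0.19,100],[145,-142,0,0.19,100],[172,-169,0,0.19,100],[190,-187,0,0.19,100],[199,-196,0,0.19,100],[199,-196,0,0.19,100]]

```text
time: 0.77
tool_pos: [0.4224, 0.3039, 0.2046]
ee_rot: [-3.139, 0.001, 2.913]
wrist_force: [-0.8, 1.1, 0.5]
width: 0.0941
```

```bash
python3 - <<'E'
from h import *
import pickle
s=snap('wrist'); save(s,'w1.png',None,1.2); pickle.dump(s,open('w1.pkl','wb'))
print(s['obs']['tool_pos'],s['obs']['ee_rot'],s['obs']['time'],np.round(s['T_tool_cam'],3).tolist())
for p in [(.3792,.3054,.032),(.3838,.3258,.032),(.5046,.2776,.032),(.5091,.2981,.032)]: print(proj(s,p)*1.2)
# plate edges from top view
s=pickle.load(open('top0.pkl','rb')); g=cv2.cvtColor(s['frame'],cv2.COLOR_RGB2GRAY).astype(float)
def edge(pts):
    P=np.array([onz(s,p,.022)[:2]*1000 for p in pts],np.float32); v=cv2.fitLine(P,cv2.DIST_HUBER,0,.01,.01).ravel(); return v
def h(rows,x0,x1): return [(x0+np.argmax(np.abs(np.diff(g[r,x0:x1])))+.5,r) for r in rows]
def vv(cols,y0,y1): return [(c,y0+np.argmax(np.abs(np.diff(g[y0:y1,c])))+.5) for c in cols]
print('right',edge(h(range(145,255),296,312)),'left',edge(h(range(142,175),210,222)),'far',edge(vv(list(range(222,248))+list(range(270,298)),130,145)),'near',edge(vv(range(222,300),255,275)))
E
```

```text
[0.42236262 0.30388759 0.20462533] [-3.13907180e+00  1.13350448e-03  2.91285117e+00] 0.7667 [[0.001, -0.958, -0.286, 0.085], [1.0, 0.001, -0.0, 0.001], [0.001, -0.286, 0.958, -0.179], [0.0, 0.0, 0.0, 1.0]]
[332.6736167 179.111925 ]
[357.5553265  178.96774976]
[334.96818396 318.36084829]
[357.55751922 318.14855969]
right [ 9.9930364e-01  3.7312634e-02  6.1746881e+02 -5.0893749e+01] left [9.9927145e-01 3.8164757e-02 7.2480054e+02 1.6992328e+02] far [ 3.8027130e-02 -9.9927670e-01  7.8118494e+02  9.7582924e+01] near [ 3.7371591e-02 -9.9930143e-01  4.6518076e+02  4.0171650e+01]
```

View pics/w1.png

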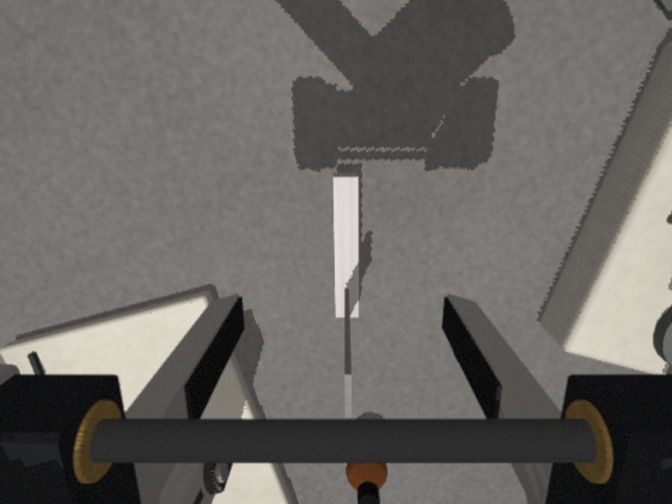

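The wrist view confirms the measurement: the stock lies at (333-358, 177-317), within a pixel or two of the projection, with the blade at the far end. Next I descend and grip.

Call:
step_arm:
  plan:
    - [[0,2,-40,0.01,100],[0,2,-80,0.01,100],[0,2,-120,0.01,100],[0,2,-155,0.01,100],[0,2,-180,0.01,100],[0,2,-194,0.01,100],[0,2,-196,0.01,100],[0,2,-196,0.01,100]]

```text
time: 1.48
tool_pos: [0.4175, 0.3105, 0.0084]
ee_rot: [-3.14, -0.003, 2.931]
wrist_force: [1.0, 1.4, 0.7]
width: 0.0939
```

Call:
step_arm:
  plan:
    - [[0,-2,0,0,60],[0,-2,0,0,20],[0,-2,0,0,0],[0,-2,0,0,0],[0,-2,0,0,0],[0,-2,0,0,0],[0,-2,0,0,0],[0,-2,0,0,0]]

```text
time: 2.15
tool_pos: [0.4192, 0.308, 0.0096]
ee_rot: [3.141, 0.0, 2.93]
wrist_force: [0.2, 0.5, -0.3]
width: 0.0441
```

Call:
step_arm:
  plan:
    - [[0,0,0,0,0],[0,0,0,0,0],[0,0,0,0,0],[0,0,0,0,0],[0,0,0,0,0],[0,0,0,0,0],[0,0,0,0,0],[0,0,0,0,0]]

```text
time: 2.82
tool_pos: [0.419, 0.3078, 0.0094]
ee_rot: [-3.141, -0.0, 2.93]
wrist_force: [-0.1, -1.4, -0.2]
width: 0.0218
```

The grip holds, but the pads sit a bit high on the stock. I'll regrip 5 mm lower.

Call:
step_arm:
  plan:
    - [[0,0,0,0,35],[0,0,0,0,35],[0,0,-5,0,35],[0,0,-5,0,0],[0,0,-5,0,0],[0,0,-5,0,0],[0,0,-5,0,0],[0,0,-5,0,0]]

```text
time: 3.48
tool_pos: [0.4188, 0.3079, 0.004]
ee_rot: [-3.141, -0.001, 2.93]
wrist_force: [-0.1, -0.5, -3.2]
width: 0.0215
```

Call:
step_arm:
  plan:
    - [[0,0,0,0,0],[0,0,0,0,0],[0,0,10,0,0],[0,0,30,0,0],[0,0,60,0,0],[0,0,90,0,0],[0,0,90,0,0],[0,0,90,0,0]]

```text
time: 4.15
tool_pos: [0.4203, 0.3088, 0.0965]
ee_rot: [3.138, 0.003, 2.93]
wrist_force: [1.2, -0.8, -5.1]
width: 0.022
```

```bash
python3 - <<'E'
from h import *
import pickle
s=snap('wrist'); save(s,'w2.png',None,1.2); print(s['obs'])
s=snap('side'); save(s,'s2.png',(180,60,400,270),3)
E
```

```text
{'time': 4.15, 'joint_positions': array([ 5.24739596e-01,  6.81316081e-02,  1.60943597e+00,  2.44560064e-04,
        1.45932350e+00, -8.34291279e-01]), 'qvel': array([-0.00077039,  0.0411959 ,  0.07905534, -0.00051839,  0.00361798,
        0.00048   ]), 'joint_torque': array([ 6.40836879e-03, -3.60536027e+01, -3.29708254e+01, -1.05326115e-01,
       -1.29725891e-01, -2.08708778e-03]), 'tool_pos': array([0.42028616, 0.30878968, 0.09653769]), 'ee_rot': array([3.13825444, 0.00331968, 2.92979503]), 'wrist_force': array([ 1.19123555, -0.75879381, -5.09108874]), 'wrist_torque': array([ 0.05628991,  0.21021596, -0.03388859]), 'width': 0.02198662775153977}
```

View pics/w2.png

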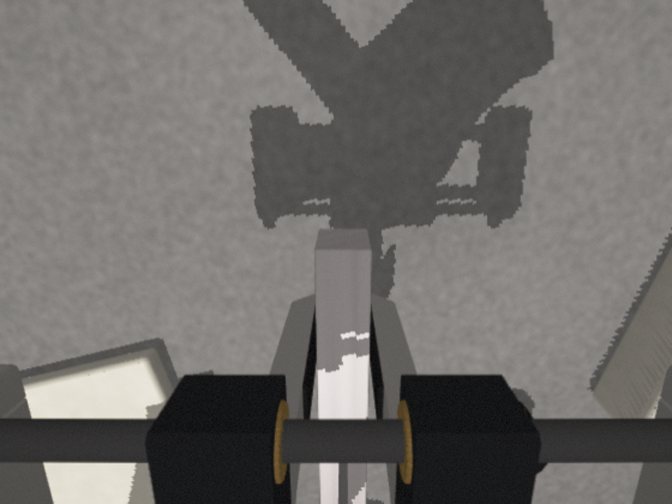

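Square lifted and straight in the jaws: the stock's rear edge shows at rows 230-248, columns 316-370. I'll carry it to a point 25 mm short of the corner, turning it to the stand's yaw of 0.038.

Call:
step_arm:
  plan:
    - [[8,-25,5,0.05,0],[18,-55,5,0.12,0],[28,-88,5,0.2,0],[38,-122,5,0.249,0],[48,-154,5,0.249,0],[57,-182,5,0.249,0],[63,-200,5,0.249,0],[66,-206,5,0.249,0]]

```text
time: 4.92
tool_pos: [0.4838, 0.0988, 0.0964]
ee_rot: [-3.14, -0.006, -3.108]
wrist_force: [-0.8, 1.8, -5.0]
width: 0.0221
```

Call:
step_arm:
  plan:
    - [[0,0,0,0,0],[0,0,0,0,0],[0,0,-20,0,0],[0,0,-40,0,0],[0,0,-55,0,0],[0,0,-62,0,0],[0,0,-62,0,0],[0,0,-62,0,0]]

```text
time: 5.58
tool_pos: [0.4847, 0.1029, 0.0373]
ee_rot: [3.141, -0.001, -3.103]
wrist_force: [-0.4, 0.7, -4.9]
width: 0.0217
```

```bash
python3 - <<'E'
from h import *
import pickle
s=snap('wrist'); pickle.dump(s,open('w3.pkl','wb')); save(s,'w3.png',None,1.2); o=s['obs'];print(o['time'],o['tool_pos'],o['ee_rot'],o['wrist_force'])
t=snap('top'); pickle.dump(t,open('t3.pkl','wb'))
s=snap('side'); pickle.dump(s,open('s3.pkl','wb')); 
a=cv2.resize(s['frame'][50:260,200:400],None,fx=2,fy=2,interpolation=2);b=cv2.resize(t['frame'][120:330,180:330],None,fx=2,fy=2,interpolation=2)
cv2.imwrite('pics/s3.png',np.hstack([a,b])[:,:,::-1])
E
```

```text
5.5833 [0.48472301 0.10294319 0.03733953] [ 3.14130261e+00 -8.76374448e-04 -3.10292681e+00] [-0.37506444  0.6827038  -4.94766179]
```

View pics/s3.png

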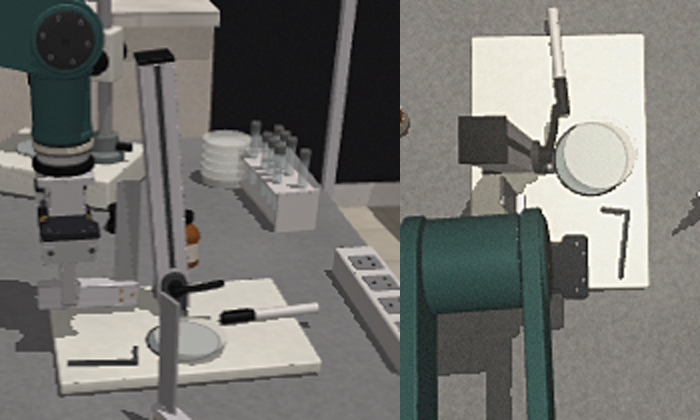

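View pics/w3.png

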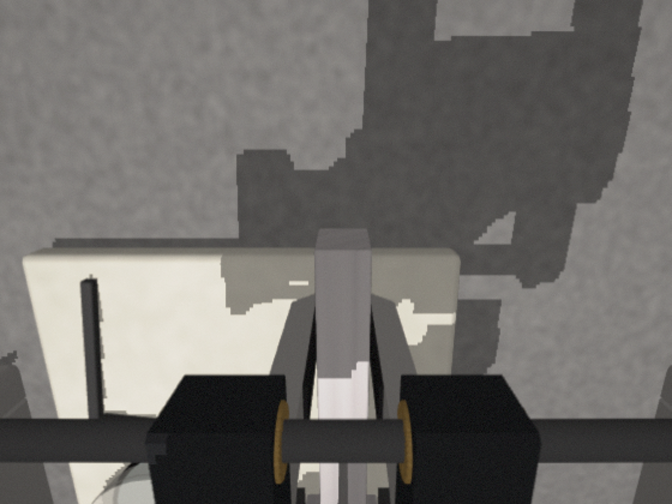

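The square hovers over the plate near its edge with its blade facing the leaning column. In the wrist view the plate's near corners are at (26,256) and (459,254), and the stock spans columns 316-371. I'll check lateral centring from these.

```bash
python3 - <<'E'
from h import *
import pickle
s=pickle.load(open('w3.pkl','rb')); q=lambda u,v,z:(onz(s,(u/1.2,v/1.2),z)*1000).round(1)
print('plate',q(26,258,.022),q(459,256,.022))
zt=s['obs']['tool_pos'][2]-.004+.032
a,b=q(316,249,zt),q(371,249,zt);print('stock rear',a,b,(a+b)/2, 'under z',zt-.032)
c=s['obs']['tool_pos']*1000; print('corner pred',((a+b)/2)[:2]+130*np.array([.9993,.0387]))
E
```

```text
plate [468.1 -53.1  22. ] [458.7 159.9  22. ]
stock rear [445.1  92.1  65.3] [444.3 113.   65.3] [444.7  102.55  65.3 ] under z 0.03333952936580295
corner pred [574.609 107.581]
```

Lateral offset is within about 2 mm, so I lower onto the plate.

Call:
step_arm:
  plan:
    - [[0,0,-5,0,0],[0,0,-9,0,0],[0,0,-11,0,0],[0,0,-12,0,0],[0,0,-12,0,0],[0,0,-12,0,0]]

```text
time: 6.23
tool_pos: [0.4858, 0.1021, 0.0262]
ee_rot: [3.141, 0.002, -3.104]
wrist_force: [-0.9, 0.4, 0.1]
width: 0.0217
```

Call:
step_arm:
  plan:
    - [[3,0.1,-0.5,0,0],[7,0.3,-0.5,0,0],[11,0.4,-0.5,0,0],[14,0.5,-0.5,0,0],[17,0.6,-0.5,0,0],[19,0.7,-0.5,0,0],[20,0.75,-0.5,0,0],[20,0.75,-0.5,0,0]]

```text
time: 6.9
tool_pos: [0.5057, 0.1028, 0.0261]
ee_rot: [3.141, 0.0, -3.104]
wrist_force: [-4.4, 0.3, 7.1]
width: 0.0218
```

Call:
step_arm:
  plan:
    - [[1,0,0,0,0],[2,0,0,0,0],[3,0.1,0,0,0],[4,0.1,0,0,0],[4,0.1,0,0,0],[4,0.1,0,0,0]]

```text
time: 7.4
tool_pos: [0.5097, 0.1029, 0.0261]
ee_rot: [3.141, 0.0, -3.104]
wrist_force: [-4.2, -1.0, 6.2]
width: 0.0217
```

Call:
step_arm:
  plan:
    - [[0.5,0,0,0,0],[1,0,0,0,0],[1,0,0,0,0],[1,0,0,0,0]]

```text
time: 7.73
tool_pos: [0.5105, 0.103, 0.0261]
ee_rot: [3.141, 0.0, -3.104]
wrist_force: [-3.0, 0.1, 6.6]
width: 0.0216
```

Call:
step_arm:
  plan:
    - [[0.5,0,0,0,0],[1,0,0,0,0],[1,0,0,0,0],[1,0,0,0,0]]

```text
time: 8.07
tool_pos: [0.5111, 0.103, 0.0261]
ee_rot: [3.141, -0.001, -3.104]
wrist_force: [-5.2, 0.3, 8.5]
width: 0.0216
```

Call:
step_arm:
  plan:
    - [[0.5,0,0,0,0],[1,0,0,0,0],[1,0,0,0,0],[1,0,0,0,0]]

```text
time: 8.4
tool_pos: [0.5112, 0.103, 0.0261]
ee_rot: [3.141, -0.003, -3.104]
wrist_force: [-8.0, -0.7, 9.8]
width: 0.0218
```

The travel has stopped and the force is rising, so it is home. I'll push slightly more and check.

Call:
step_arm:
  plan:
    - [[0.5,0,0,0,0],[1,0,-0.3,0,0],[1.5,0,-0.3,0,0],[1.5,0,-0.3,0,0],[1.5,0,-0.3,0,0],[1.5,0,-0.3,0,0]]

```text
time: 8.9
tool_pos: [0.5114, 0.103, 0.026]
ee_rot: [3.141, -0.006, -3.104]
wrist_force: [-11.4, -0.2, 13.9]
width: 0.0217
```

```bash
python3 - <<'E'
from h import *
import pickle
w=snap('wrist'); pickle.dump(w,open('w4.pkl','wb'))
s=snap('side'); pickle.dump(s,open('s4.pkl','wb'))
save(s,'s4.png',(230,60,370,260),3)
o=robot.get_obs(); print(o['time'],o['tool_pos'],o['ee_rot'],o['wrist_force'],o['wrist_torque'])
x=np.array([np.cos(.0377),np.sin(.0377),0]);y=np.array([-x[1],x[0],0])
O=np.array([.6218,.1069,0])
for a in (-20,20):   # -y face edges upright, top and near pivot
    for z in (.1,.2,.3,.336): print(a,z,((proj(s,O+x*a/1e3-y*.02+[0,0,z])-[230,60])*3).round(1))
E
```

```text
9.0 [0.51136525 0.10297705 0.02598538] [ 3.14140689 -0.00594122 -3.10412333] [-11.94045504  -0.40322844  14.21177748] [-0.01118964  1.9194599   0.01502926]
-20 0.1 [148.1 358.8]
-20 0.2 [150.4 248.9]
-20 0.3 [152.9 128.8]
-20 0.336 [153.9  83. ]
20 0.1 [194.1 355.8]
20 0.2 [198.5 246.5]
20 0.3 [203.3 127.1]
20 0.336 [205.   81.5]
```

View pics/s4.png

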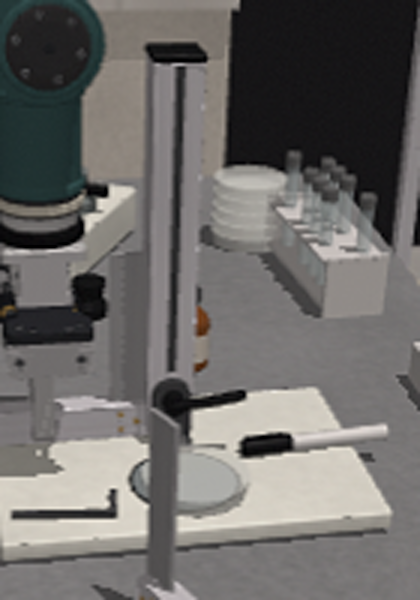

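The column looks nearly vertical: its left edge runs from (150,62) to about (148,360). I'll measure the tilt numerically, check the side camera against the plate corners, and look at the square's level.

```bash
python3 - <<'E'
from h import *
import pickle
s=pickle.load(open('s4.pkl','rb')); g=cv2.cvtColor(s['frame'],cv2.COLOR_RGB2GRAY).astype(float)
c=.0377;x=np.array([np.cos(c),np.sin(c),0]);y=np.array([-x[1],x[0],0]);O=np.array([.6218,.1069,0])
for a,b in ((160,-160),(-160,-160),(160,60)): print('plate',((proj(s,O+x*a/1e3+y*b/1e3+[0,0,.022])-[230,60])*3).round(0))
# column edges: left/right per row, plane y=-20 of stand
p0=O-y*.02
for nm,lo,hi in (('right',290,304),):pass
def edges(lo,hi,rows,sgn):
    P=[]
    for r in rows:
        d=sgn*np.diff(cv2.GaussianBlur(g,(1,1),0)[r,lo:hi]); k=int(np.argmax(d)); u=lo+k+.5+.0
        q=onplane(s,(u,r),p0,y)-O; P.append((q@x*1e3,q[2]*1e3))
    P=np.array(P,np.float32);vx,vz,px,pz=cv2.fitLine(P,cv2.DIST_HUBER,0,.01,.01).ravel()
    print('lean',-vx/vz,'x at z=67',px+(67-pz)*vx/vz,'z range',P[:,1].min(),P[:,1].max())
edges(292,306,range(85,150),-1) # right edge against dark
edges(270,288,range(82,108),1)
print([int(v) for v in g[100,270:306]],[int(v) for v in g[140,270:306]])
# bottom line of the stock in the side view
E
```

```text
plate [394. 508.]
plate [ -0. 541.]
plate [317. 383.]
lean -0.14000005 x at z=67 0.5410137 z range 181.94742 341.0905
lean 0.020122102 x at z=67 -16.424183 z range 290.29916 349.03723
[133, 134, 136, 135, 135, 135, 137, 131, 105, 88, 82, 121, 136, 129, 130, 133, 133, 121, 76, 40, 38, 104, 129, 132, 133, 134, 134, 130, 134, 137, 134, 134, 131, 134, 139, 78] [72, 98, 121, 121, 120, 119, 119, 105, 87, 88, 118, 135, 132, 131, 132, 134, 110, 66, 40, 54, 113, 133, 132, 133, 135, 137, 98, 62, 65, 65, 64, 83, 95, 98, 99, 104]
```

```bash
python3 - <<'E'
from h import *
import pickle
c=.0377;x=np.array([np.cos(c),np.sin(c),0]);y=np.array([-x[1],x[0],0]);O=np.array([.6218,.1069,0])
for f in ('side0','s4'):
    s=pickle.load(open(f+'.pkl','rb')); g=cv2.cvtColor(s['frame'],cv2.COLOR_RGB2GRAY).astype(float)
    P=[]; u0=None
    for r in range(178,86,-1):
        lo=int(round(u0))-4 if u0 else 281; w=np.clip(105-g[r,lo:lo+(9 if u0 else 12)],0,None)
        if w.sum()<30: continue
        u0=(w*np.arange(lo,lo+len(w))).sum()/w.sum()
        q=onplane(s,(u0,r),O-y*.02,y)-O; P.append((q@x*1e3,q[2]*1e3,u0,r))
    P=np.array(P,np.float32);vx,vz,px,pz=cv2.fitLine(P[:,:2].copy(),cv2.DIST_HUBER,0,.01,.01).ravel()
    print(f,'lean',-vx/vz,'x at z67',px+(67-pz)*vx/vz,P[0],P[-1],len(P))
E
```

```text
side0 lean 0.095121294 x at z67 -0.87666893 [ -4.379068 103.42717  285.40268  178.      ] [-26.68134 337.72528 278.43094  87.     ] 92
s4 lean -0.00075669703 x at z67 -0.7344775 [ -0.55352694 103.16113    286.87012    178.        ] [ -0.6588446 336.9602    289.5778     87.       ] 92
```

The column's lean went from 0.095 to -0.001 rad. The push is about 12 N forward and 14 N down and is steady, so I hand in.

```bash
python3 - <<'E'
from h import *
print(robot.close_job()); o=robot.get_obs(); print(o['time'],o['tool_pos'],o['ee_rot'],o['wrist_force'],o['width'])
E
```

```text
the job is handed in; nothing more can be done
None
the job is handed in; nothing more can be done
```

I picked up the try square nearest the robot's base, stood its stock on the stand's base, and slid it into the corner until the travel stopped and the force rose. I handed the job in at about 9 s, still gripping the square and pushing. The hand-in gave no verdict, and no state could be read afterwards.

**Last checks before handing in:**
- **Column:** measured from its dark slot in the side view, the lean went from 0.095 to -0.001 rad.
- **Square:** its underside was at about 22 mm, the height of the plate's top. Tool pitch was 0.006 rad and yaw within about 0.001 rad of the stand. Lateral offset was about 2 mm by the plate edges.
- **Forces:** the wrist read about 12 N forward and 14 N down, both steady. Allowing for friction, I put the force on the column at roughly 7–12 N. Grip opening was 21.7 mm on the 22 mm stock.

**Checks that disagreed or failed:**
- My first attempt to measure the column's edges gave unusable leans (-0.14 and +0.02 rad), because the background confused the edge finding. I used the slot line instead.
- Projected into the side view, the plate corners missed by about 2–5 pixels and the column top by about 7.
- I checked the bystanders only by eye, in the side pictures. The hex key, petri dish and marker looked undisturbed, but I did not measure any of them.

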